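# Put a reagent bottle away behind a roller-catch door

## Task

Put the amber bottle with the black cap away in the white bench cabinet: pull the door open through its roller catch, stand the bottle upright on the cabinet floor well inside so that it is clear of the door, and push the door shut again until the catch snaps and the door is home, flush. The hinges are light, so use no more force on the door than the catch needs, do not slam it or lean on it once it is home, keep the bottle upright on its way, and leave the bottles already in the cabinet and everything else on the bench where they are.

Things in the scene. Friction and masses are not known exactly. Their poses are not given: they have to be found in the camera images.
- door (a joint): White cabinet door on an upright hinge at its left edge (seen from the front). 0 = shut, flush; grows as it opens outwards, to 1.95 rad. It lies over the whole cabinet front and, off the catch, stays where it is left; swinging at 1 rad/s it drags 2.5 N at the handle. 0.6 kg. Light: it takes at most 15 N from the robot, push or pull, in its last 20 mm (below 0.08 rad), 25 N elsewhere.
- handle (a point): Middle of the door's handle: level steel bow, bar 10 mm thick, its axis 40 mm out from the door's outer face, with a leg to the door 55 mm either side. 262 mm above the bench, 28 mm below the cabinet's top, 175 mm from the hinge. A finger fits down into the 35 mm gap between bar and door. Turns with the door: x points through the door (inwards when shut), y towards the hinge, z up.
- hinge (a point): Point on the hinge axis, 262 mm above the bench, in the plane of the door's inner face. Axes as for the handle, turning with the door. In them the handle is at x = -0.056, y = -0.175; the door panel spans x -0.016 to 0 (16 mm thick), y -0.259 to -0.001, and stands from 2 to 288 mm above the bench.
- strike (a point): Steel spear with a 10 mm bulb (this point) near the door's free edge, 26 mm out from its inner face, 215 mm from the hinge, 254 mm above the bench; axes as for the handle. In the last 10 to 14 mm (from 0.047 to 0.066 rad, depending on the catch) it goes between the rollers; once through, it is drawn in with a snap and the door holds itself shut.
- catch_nominal (a point): Nominal place of the twin sprung, damped rollers under the cabinet's top; axes as for the floor. Eased through (below 20 mm/s) they take a peak of 6 to 10 N at the handle, either way; twice that when hurried. Then the force drops to nothing and they draw the door on. Pass-over 3 to 7 mm before shut at the strike: the real catch is set up to 2 mm nearer or deeper, unmeasured.
- cabinet_floor (a point): Middle of the cabinet floor's upper face, 18 mm above the bench. x points in, away from the front, y to the hinge side, z up. The hinge line is at x = -0.100, y = 0.130. Cabinet: white board, clear top and back, fixed, 260 mm wide (y), 200 mm deep (x -0.100 front to 0.100 back), 290 mm tall.
- opening (a point): Middle of the opening behind the door, in the cabinet's front plane; axes as for the floor. The opening is 230 mm wide and runs from the floor (18 mm above the bench) up to a rail whose lower edge is 275 mm above the bench; 194 mm deep inside. The catch hangs under the top 85 mm to the right, 10 to 45 mm behind the front, down to 240 mm above the bench.
- amber_center (a point): The bottle to put away: amber glass, black cap, white label, standing on the bench to the right. 110 mm tall, body 58 mm across up to 58 mm, shoulder to a 28 mm neck at 76 mm, cap 36 mm across from 84 to 110 mm; about 0.2 kg. Point on its axis half-way up (55 mm above its foot); z up.
- clear_center (a point): Bystander on the bench: clear glass bottle with a blue cap, same shape. 110 mm tall, body 58 mm across up to 58 mm, shoulder to a 28 mm neck at 76 mm, cap 36 mm across from 84 to 110 mm; about 0.2 kg. Point on its axis half-way up (55 mm above its foot); z up.
- white_center (a point): Bystander on the bench: white plastic bottle with a red cap, same shape. 110 mm tall, body 58 mm across up to 58 mm, shoulder to a 28 mm neck at 76 mm, cap 36 mm across from 84 to 110 mm; about 0.2 kg. Point on its axis half-way up (55 mm above its foot); z up.
- stock_l_center (a point): Bystander already in the cabinet, at the back left: amber bottle with a white cap, same shape. 110 mm tall, body 58 mm across up to 58 mm, shoulder to a 28 mm neck at 76 mm, cap 36 mm across from 84 to 110 mm; about 0.2 kg. Point on its axis half-way up (55 mm above its foot); z up.
- stock_r_center (a point): Bystander already in the cabinet, at the back right: white plastic bottle with a blue cap, same shape. 110 mm tall, body 58 mm across up to 58 mm, shoulder to a 28 mm neck at 76 mm, cap 36 mm across from 84 to 110 mm; about 0.2 kg. Point on its axis half-way up (55 mm above its foot); z up.
- beaker: Bystander on the bench: glass beaker, 68 mm across, 90 mm tall; origin at the centre of its underside, z up.
- petri: Bystander on the bench: covered glass dish, 94 mm across, 17 mm tall; origin at the centre of its underside, z up.
Not all that is in view belongs to the job. Leave any green or yellow look-alike of the part that bears amber_center alone.

How it is judged (in metres and radians):
On the way, in this order (a step that is already met when the one before it is completed fails the run):
1. the door has been pulled open through the catch (more than 1 rad) (value of joint door above 1 rad), for 0.2 s.
2. the amber bottle stands upright on the cabinet floor, well inside, let go (x of amber_center in the frame of cabinet_floor between -0.061 and 0.07 m and y of amber_center in the frame of cabinet_floor between -0.09 and 0.09 m and z of amber_center in the frame of cabinet_floor between 0.05 and 0.06 m and angle between amber_center's own z axis and vertical below 0.08 rad and contact force between the arm and amber below 0.1 N and value of joint door above 0.5 rad), for 0.2 s.
At the end, for the whole second after the job is handed in: The door is shut past its catch, flush (under 0.012 rad) and at rest; the amber bottle is at rest on the cabinet floor, upright within 0.08 rad, its axis at least 39 mm behind the cabinet's front plane (10 mm clear of the shut door) and within the walls; everything is let go (x of amber_center in the frame of cabinet_floor between -0.061 and 0.07 m and y of amber_center in the frame of cabinet_floor between -0.09 and 0.09 m and z of amber_center in the frame of cabinet_floor between 0.05 and 0.06 m and angle between amber_center's own z axis and vertical below 0.08 rad and value of joint door below 0.012 rad and linear speed of each of amber, door below 0.02 m/s); the robot touches nothing.
It fails at once if the robot pushes or pulls on the door with more than 15 N at the catch (door below 0.08 rad) (value of joint door below 0.08 rad and contact force between the arm and door above 15 N).
It fails at once if the robot pushes or pulls on the door with more than 25 N anywhere (contact force between the arm and door above 25 N).
It fails at once if the door is slammed: swinging shut faster than 2.5 rad/s before it meets the catch (value of joint door above 0.08 rad and velocity of joint door below -2.5 rad/s).
It fails at once if the amber bottle is tipped by more than 0.7 rad (angle between amber_center's own z axis and vertical above 0.7 rad).
It fails at once if a bottle already in the cabinet or anything else on the bench is shifted by more than 20 mm or tipped ((distance of stock_l_center from where it was at the start of the episode above 0.02 m or angle between stock_l_center's own z axis and vertical above 0.35 rad) or (distance of stock_r_center from where it was at the start of the episode above 0.02 m or angle between stock_r_center's own z axis and vertical above 0.35 rad) or (distance of clear_center from where it was at the start of the episode above 0.02 m or angle between clear_center's own z axis and vertical above 0.35 rad) or (distance of white_center from where it was at the start of the episode above 0.02 m or angle between white_center's own z axis and vertical above 0.35 rad) or distance of any of beaker, petri from where it was at the start of the episode above 0.02 m).
It also fails if it takes over 72 s, if anything falls off the work surface, if the arm or the gripper's body presses on something with over 40 N, if the wrist force passes 120 N, or if a joint passes its speed limit or range.

## Robot

A 6-joint arm with a two-finger parallel gripper is mounted at the origin on the work surface. World frame = base frame: x ahead of the robot, y to its left, z up, the work surface at z = 0. Lengths are in mm, angles in rad, forces in N, time in s.
With the tool pointing down it reaches from about 300 to 775 mm from the base axis. Payload 14.6 kg.
Tool frame: the origin (TCP) lies at the very end of the fingers, on their centre line; the grasp point (between the pads) lies 19 mm behind it; z points along the fingers, y is the line along which they close (so a half turn about z gives the same grasp; the last joint's range is limited). The gripper opens to 94 mm and grips with 3 to 60 N. Pads are 16 mm wide; open, the fingers measure 119 mm over their backs; the gripper's body (75 mm by 177 mm) begins 78 mm behind the grasp point.
Start: joints at [1.245, 0.3, 1.521, -0, 1.321, -0.067], TCP at [140.754, 531.674, 205.446] pointing down, gripper open.
Joint ranges: [-3.03, 3.03], [-0.79, 2.21], [0.23, 2.52], [-1.04, 4.18], [0, 3.07], [-2.55, 2.55]. Speed limits (rad/s): [2.22, 2.22, 2.57, 3.14, 3.14, 3.14].

## Interface

Orientations are given as [roll, pitch, yaw] about the fixed x, y, z axes, in that order (R = Rz(yaw) Ry(pitch) Rx(roll)).
In Python, from cell import manip, optics gives the robot as it stands.
- The arm moves only by the shell command python3 -m crank 'ROWS' [FORCE]. ROWS is JSON, a list of rows, each a list of 7 numbers: the opening in per cent of the stroke, from 0 (shut) to 100 (fully open), then the shift along the tool's x, y, z in mm, then the turn, a rotation vector about the tool's x, y, z in rad. A call has 1 to 10 rows; each row is the pose to reach, as a shift and turn from the pose commanded when the call began, along the tool's axes at that moment; what a row does not reach only later rows make up. A row lasts 1/10 s, in which the tool goes at most 50 mm and 8.59 degrees, less where a joint would pass 70% of its speed; a pose out of reach is approached as far as the arm can. A call with a gripper value outside its range is refused whole. The fingers move at their own pace and stop on an object; FORCE is the grip in N (left out, the last holds). Time passes only in rows, so rows that repeat a pose let the fingers close. It gives the time, the measured TCP pose, the force, the opening and the grip force at its end, in the units of the state.
- manip.read_state(): the state, without advancing time (a new reading comes with each control period).
- optics.camera(name): name is "side" or "top"; returns (picture, depth): 384x512x3 uint8, red, green, blue; 384x512 float32, mm along the optical axis (not along the pixel's ray), 0 where there is no reading.
- optics.calibration(name): a dict with "camera_matrix" (3x3 intrinsics, pixels), "R" (3x3) and "t" (3): a world point X has camera coordinates R X + t. Camera axes: x right, y down, z forward; pixel columns grow to the right and rows downward; lengths in mm; the calibration is good to about 2 mm. A picture is of the moment at which its call begins. calibration takes no time and is no camera call.
- manip.sign_off(): hands the job in; it is judged then, once.
The state is a dict: "clock": time; "joints": joint angles; "qd": joint speeds; "effort": joint torques, N m; "eef_pos": TCP position; "eef_rot": TCP orientation; "wrist_force": force on the tool from outside, world axes, zero at the start; "moment": the same for the moment, N m; "finger_gap": finger opening in mm; "finger_force": force on a finger pad.
Only numpy, scipy, OpenCV 4.12 (cv2) and the standard library are available. Lean on these libraries where they do the work, as an engineer would, in place of code of your own. Each camera call takes 0.05 s, during which the arm holds its last target. There are 200 camera calls.

## Working session

There is one attempt and no reset: what is moved stays moved. The work goes in short steps, Python scripts to look and compute and a shell command to move; the robot and the scene stay as the last step left them, time stands still between calls to the robot, and variables do not carry over. Pictures are saved under pics/ and viewed, at most 11 in all, crops included, and the job is handed in when it is done.

```bash
ls; mkdir -p pics; python3 - <<'E'
from cell import manip, optics
import cv2,numpy as np
for n in("side","top"):
    p,d=optics.camera(n); cv2.imwrite(f"pics/{n}0.png",p[:,:,::-1]); np.savez(f"{n}0.npz",p=p,d=d)
    c=optics.calibration(n); print(n,np.array(c["camera_matrix"]).round(1).tolist(),np.array(c["R"]).round(3).tolist(),np.array(c["t"]).round(1))
print(manip.read_state())
E
```

```text
pics
side [[360.7, 0.0, 255.0], [0.0, 360.7, 188.0], [0.0, 0.0, 1.0]] [[0.588, 0.809, 0.004], [0.766, -0.556, -0.324], [-0.26, 0.193, -0.946]] [-236.5 -399.  1203.3]
top [[356.6, 0.0, 256.2], [0.0, 356.6, 188.9], [0.0, 0.0, 1.0]] [[0.023, -1.0, 0.017], [-0.998, -0.024, -0.054], [0.054, -0.016, -0.998]] [-110.9  543.  1172.3]
{'clock': 0.1, 'joints': array([ 1.24539733e+00,  3.00425363e-01,  1.52151331e+00, -1.25902236e-05,
        1.32069228e+00, -6.66208976e-02]), 'qd': array([-0.00086458, -0.00090701, -0.00125079, -0.0015618 ,  0.00110047,
       -0.00011193]), 'effort': array([ 9.67915003e-05, -5.32637215e+01, -3.53291881e+01,  7.09998817e-02,
        2.34329794e-02, -4.96464327e-05]), 'eef_pos': array([140.68753318, 531.46194543, 204.94008237]), 'eef_rot': array([-3.14055584e+00, -5.69535081e-05,  2.88281765e+00]), 'wrist_force': array([-0.91737705,  0.1463277 ,  0.24152359]), 'moment': array([-0.01048993,  0.03660757,  0.01634233]), 'finger_force': 0.0, 'finger_gap': 93.90542303840046}
```

View pics/side0.png

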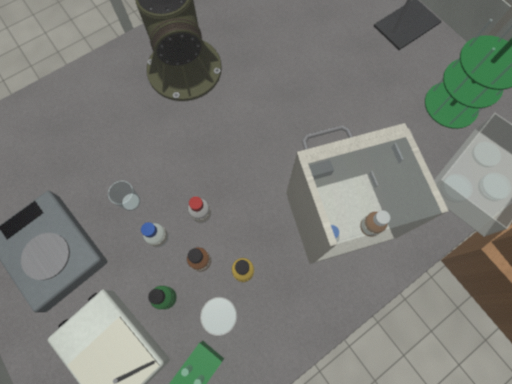

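View pics/top0.png

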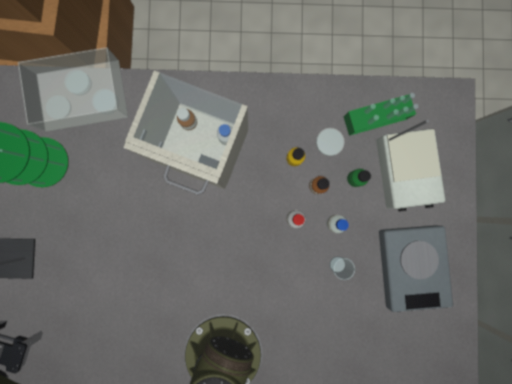

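The candidates are amber with black cap at top (320,184) / side (198,259), green with black cap at top (360,177), and yellow with black cap at top (297,156). The amber one at (320,184) fits the description. Next I'll enlarge it to confirm, and measure the positions.

```bash
cat > h.py <<'E'
import numpy as np,cv2
from cell import optics,manip
def ray(n,u,v,z):
    "world point at height z on pixel ray"
    c=optics.calibration(n);K=np.array(c["camera_matrix"]);R=np.array(c["R"]);t=np.array(c["t"])
    o=-R.T@t; d=R.T@np.linalg.inv(K)@[u,v,1]; return o+d*(z-o[2])/d[2]
def cloud(n,d):
    c=optics.calibration(n);K=np.array(c["camera_matrix"]);R=np.array(c["R"]);t=np.array(c["t"])
    v,u=np.mgrid[:384,:512]; P=np.stack([(u-K[0,2])/K[0,0]*d,(v-K[1,2])/K[1,1]*d,d],-1)
    return (P-t)@R
E
python3 - <<'E'
from h import *
T=np.load("top0.npz");S=np.load("side0.npz")
a=cv2.resize(T['p'][135:235,270:390],None,fx=4,fy=4,interpolation=3);b=cv2.resize(S['p'][110:270,270:450],None,fx=2.5,fy=2.5,interpolation=3)
m=np.zeros((400,940,3),np.uint8);m[:,:480]=a;m[:,490:]=b
cv2.imwrite("pics/crop.png",cv2.resize(m,(800,340))[:,:,::-1])
for n,D in(("top",T),("side",S)):
    P=cloud(n,D['d']); ok=D['d']>0
    x,y,z=P[...,0],P[...,1],P[...,2]
    reg=ok&(x>330)&(x<850)&(y>-50)&(y<420)
    # top rim
    rim=reg&(z>270)&(z<305)
    q=P[rim]; print(n,"rim",rim.sum(),np.median(q[:,2]))
    if rim.sum()>20: r=cv2.minAreaRect(q[:,:2].astype(np.float32)); print(r, cv2.boxPoints(r).round(0).tolist())
for name,c in dict(amber=(320,184),clear=(341,225),white=(297,220),green=(360,177),yellow=(297,156),stl=(184,116),str=(224,131)).items():
    print(name,ray("top",*c,110 if name[:2]!="st" else 128).round())
for name,c in dict(amber=(196,256),clear=(149,229),white=(196,202)).items(): print(name,"side",ray("side",*c,110).round())
P=cloud("top",T['d']);print("beaker",ray("top",343,268,45).round(),"petri",ray("top",330,142,10).round())
for px in [(167,181),(185,189),(203,189),(168,168),(207,183)]: print(px,ray("top",*px,262).round())
# cap blobs by height in top
for n,D in(("top",T),("side",S)):
    P=cloud(n,D['d']);z=P[...,2];k=((z>98)&(z<118)&(D['d']>0)&(P[...,0]>250)&(P[...,0]<700)&(P[...,1]<0)).astype(np.uint8)
    nn,l,s,_=cv2.connectedComponentsWithStats(k)
    for i in range(1,nn):
        if s[i,4]>8: print(n,s[i].tolist(),((P[l==i].min(0)+P[l==i].max(0))/2).round())
P=cloud("top",T['d']);print(P[178:194:2,185].round().tolist())
E
```

```text
top rim 8359 289.1309374671437
((670.2359619140625, 99.55152130126953), (260.981201171875, 257.7079772949219), 70.2889633178711) [[505.0, 20.0], [748.0, -67.0], [836.0, 179.0], [593.0, 266.0]]
side rim 11723 289.7790459311105
((670.7255249023438, 98.10014343261719), (262.0234375, 255.31370544433594), 70.08912658691406) [[506.0, 18.0], [746.0, -69.0], [835.0, 178.0], [595.0, 265.0]]
amber [ 560. -293.  110.]
clear [ 436. -359.  110.]
white [ 448. -224.  110.]
green [ 585. -416.  110.]
yellow [ 645. -220.  110.]
stl [756. 128. 128.]
str [713.   5. 128.]
amber side [ 568. -302.  110.]
clear side [ 441. -361.  110.]
white side [ 451. -226.  110.]
beaker [ 295. -383.   45.] petri [ 711. -344.   10.]
(167, 181) [547. 141. 262.]
(185, 189) [527.  93. 262.]
(203, 189) [529.  46. 262.]
(168, 168) [582. 139. 262.]
(207, 183) [545.  36. 262.]
top [293, 147, 12, 12, 109] [ 656. -225.  107.]
top [359, 170, 12, 11, 110] [ 592. -433.  107.]
top [318, 178, 12, 11, 108] [ 564. -304.  106.]
top [293, 214, 12, 11, 110] [ 451. -229.  106.]
top [337, 219, 12, 11, 109] [ 439. -365.  107.]
side [290, 185, 19, 56, 83] [629. -25. 108.]
side [188, 197, 15, 14, 156] [ 452. -230.  106.]
side [140, 223, 15, 14, 168] [ 438. -366.  106.]
side [187, 249, 15, 15, 172] [ 564. -306.  106.]
side [234, 260, 15, 15, 174] [ 655. -227.  107.]
side [148, 289, 16, 16, 196] [ 591. -434.  106.]
[[578.0, 142.0, -1.0], [571.0, 142.0, -0.0], [564.0, 141.0, 1.0], [557.0, 142.0, -3.0], [535.0, 93.0, 264.0], [530.0, 93.0, 262.0], [537.0, 141.0, -1.0], [530.0, 141.0, -3.0]]
```

View pics/crop.png

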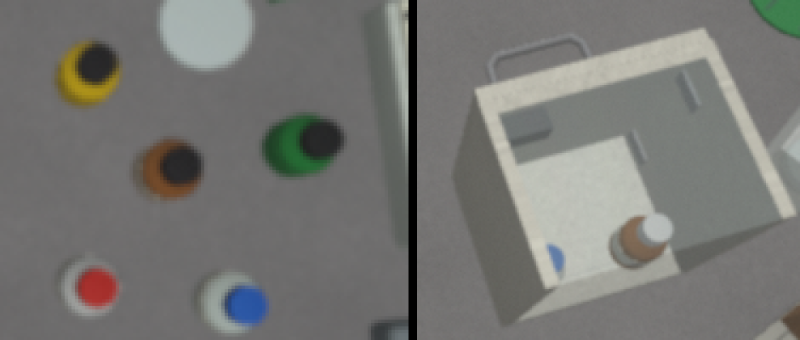

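Amber confirmed: brown bottle with black cap at crop (175,165), top (320,184), near world (564,-305). The handle bow shows at side (327,132). Now a tighter cabinet fit and the first approach.

```bash
cat >> h.py <<'E'
from scipy.spatial.transform import Rotation as Ro
def state(): return manip.read_state()
def rel(p,R,p0=None,R0=None):
    s=state(); R0=Ro.from_euler('xyz',s['eef_rot']) if R0 is None else R0; p0=s['eef_pos'] if p0 is None else p0
    return R0.inv().apply(np.array(p)-p0).round(1),(R0.inv()*R).as_rotvec().round(3)
def down(yaw): return Ro.from_euler('xyz',[np.pi,0,yaw])
E
python3 - <<'E'
from h import *
T=np.load("top0.npz");S=np.load("side0.npz")
for n,D in(("top",T),("side",S)):
    P=cloud(n,D['d']); x,y,z=np.moveaxis(P,-1,0)
    reg=(D['d']>0)&(x>330)&(x<850)&(y>-90)&(y<420)
    m=(reg&(z>281)&(z<299)).astype(np.uint8); nn,l,s,_=cv2.connectedComponentsWithStats(m); i=1+s[1:,4].argmax()
    r=cv2.minAreaRect(P[l==i][:,:2].astype(np.float32)); print(n,np.round(r[0],1),np.round(r[1],1),r[2])
    th=np.radians(r[2]-90); ex=np.array([np.cos(th),np.sin(th)]);ey=np.array([-ex[1],ex[0]])
    q=P[reg&(z>250)&(z<275)][:,:2]-np.array(r[0]); q=np.c_[q@ex,q@ey]; q=q[q[:,0]<-120]
    print("bar in rect frame",len(q),q.min(0),q.max(0),np.percentile(q[:,0],[5,25,50]))
    c=np.array(r[0])+8*ex   # rect covers door 16 + 200
    H=c-100*ex+130*ey; print("floor",c,"hinge",H,"handle",H-56*ex-175*ey,"ex",ex)
print(rel([535,99,390],down(1.222)))
E
```

```text
top [689.6  92.6] [261.  216.6] 70.28472900390625
bar in rect frame 219 [-153.13341562 -103.88112883] [-120.07322801   12.87396881] [-152.32144332 -149.10090244 -145.3661402 ]
floor [697.11991251  89.89299695] hinge [646.8368488  246.00710107] handle [535.08395076 100.15687042] ex [ 0.94138067 -0.33734618]
side [688.8  91.7] [261.9 216.7] 70.24309539794922
bar in rect frame 268 [-152.96833926 -104.15146093] [-120.10732848   12.13905243] [-150.36863856 -146.9312129  -143.76931614]
floor [696.34445095  89.0281045 ] hinge [646.1748398  245.17870526] handle [534.31599015  99.40971763] ex [ 0.94113529 -0.33803013]
(array([-491.8, -317.4, -184.8]), array([-1.000e-03,  1.000e-03,  1.661e+00]))
```

```bash
python3 -m crank '[[26,-492,-317,-185,0,0,1.657],[26,-492,-317,-185,0,0,1.657],[26,-492,-317,-185,0,0,1.657],[26,-492,-317,-185,0,0,1.657],[26,-492,-317,-185,0,0,1.657],[26,-492,-317,-185,0,0,1.657],[26,-492,-317,-185,0,0,1.657],[26,-492,-317,-185,0,0,1.657],[26,-492,-317,-185,0,0,1.657],[26,-492,-317,-185,0,0,1.657]]'; python3 - <<'E'
from h import *
print(rel([534.7,99.8,300],down(1.226)),state()['joints'].round(2))
E
```

```text
clock: 1.1
eef_pos: [463.0, 177.7, 356.7]
eef_rot: [-3.141, 0.0, 1.377]
wrist_force: [0.9, 0.7, 0.7]
finger_gap: 24.9
finger_force: 0.0
(array([-62.6,  85.4,  56.7]), array([-0.   ,  0.   ,  0.151])) [0.29 0.11 1.41 0.   1.63 0.49]
```

```bash
python3 -m crank '[[26,-62.6,85.4,-10,0,0,0.151],[26,-62.6,85.4,-10,0,0,0.151],[26,-62.6,85.4,-10,0,0,0.151],[26,-62.6,85.4,-10,0,0,0.151],[26,-62.6,85.4,-10,0,0,0.151]]'; python3 - <<'E'
from h import *
print(rel([534.7,99.8,240],down(1.226)),state()['joints'].round(2))
E
```

```text
clock: 1.6
eef_pos: [533.8, 102.7, 365.9]
eef_rot: [-3.141, 0.0, 1.232]
wrist_force: [0.6, 0.5, -0.1]
finger_gap: 24.6
finger_force: 0.0
(array([ -2.5,   1.9, 125.9]), array([-0.001,  0.   ,  0.006])) [0.12 0.22 1.26 0.   1.67 0.46]
```

```bash
python3 -m crank '[[26,0,0,40,0,0,0],[26,0,0,65,0,0,0],[26,0,0,65,0,0,0]]'; python3 - <<'E'
from h import *
print(rel([534.7,99.8,240],down(1.226)))
p,d=optics.camera("side"); cv2.imwrite("pics/s1.png",cv2.resize(p[80:230,250:430],None,fx=4,fy=4)[:,:,::-1])
E
```

```text
clock: 1.9
eef_pos: [532.5, 103.2, 298.4]
eef_rot: [-3.137, 0.002, 1.234]
wrist_force: [0.0, 0.1, 0.3]
finger_gap: 24.8
finger_force: 0.0
(array([-2.3,  3.4, 58.4]), array([-0.005,  0.002,  0.008]))
```

View pics/s1.png

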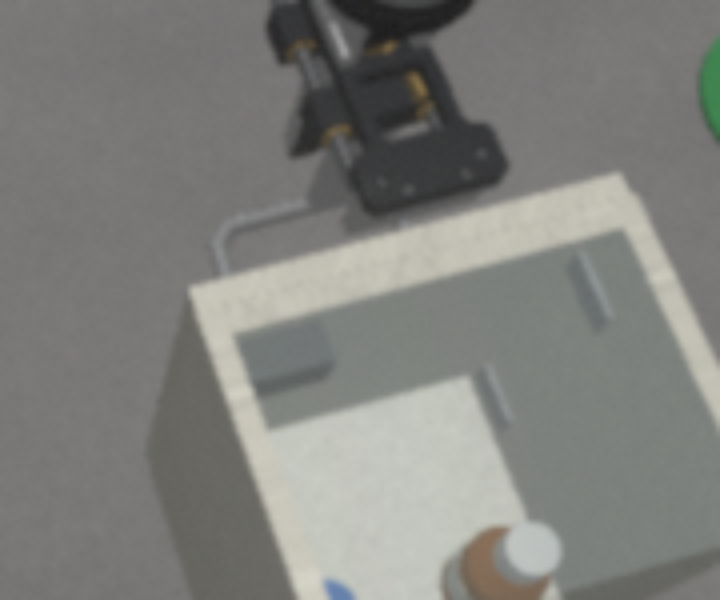

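The picture shows the gripper above the bow, left finger end near (300,205) of the crop, so the alignment is plausible. Going down over the bar, watching the force.

```bash
python3 -m crank '[[26,-2,3.5,0,0,0,0.008],[26,-2,3.5,20,0,0,0.008],[26,-2,3.5,35,0,0,0.008],[26,-2,3.5,50,0,0,0.008],[26,-2,3.5,58,0,0,0.008],[26,-2,3.5,58,0,0,0.008]]'; python3 - <<'E'
from h import *
print(rel([534.7,99.8,240],down(1.226)))
E
```

```text
clock: 2.55
eef_pos: [537.0, 99.1, 243.5]
eef_rot: [3.141, -0.0, 1.224]
wrist_force: [0.1, -0.7, 0.5]
finger_gap: 24.5
finger_force: 0.0
(array([-0.1, -2.5,  3.5]), array([ 0.   , -0.   , -0.002]))
```

```bash
python3 -m crank '[[26,0,-3,0,0,0,0],[26,0,-5,0,0,0,0],[26,0,-6,0,0,0,0],[26,0,-7,0,0,0,0],[26,0,-8,0,0,0,0],[26,0,-9,0,0,0,0],[26,0,-10,0,0,0,0],[26,0,-11,0,0,0,0],[26,0,-12,0,0,0,0],[26,0,-13,0,0,0,0]]'
```

```text
clock: 3.55
eef_pos: [525.5, 103.2, 243.2]
eef_rot: [3.139, -0.0, 1.224]
wrist_force: [9.9, -0.9, -3.0]
finger_gap: 24.8
finger_force: 4.9
```

```bash
python3 - <<'E'
from h import *
s=state();print(s['wrist_force'].round(1),s['finger_force'],rel([534.7,99.8,240],down(1.226)))
E
```

```text
[ 9.9 -0.9 -3. ] 4.920239299535751 (array([-0.1,  9.8,  3.2]), array([ 0.002, -0.   , -0.002]))
```

```bash
python3 -m crank '[[26,0,-0.7,0,0,0,0],[26,0,-1.4,0,0,0,0],[26,0,-2,0,0,0,0]]'
```

```text
clock: 3.85
eef_pos: [524.0, 104.2, 243.2]
eef_rot: [3.139, -0.001, 1.224]
wrist_force: [12.0, 1.5, -3.5]
finger_gap: 24.7
finger_force: 5.3
```

```bash
python3 -m crank '[[26,0,-0.2,0,0,0,0],[26,0,-0.4,0,0,0,0]]'
```

```text
clock: 4.05
eef_pos: [523.6, 104.5, 243.2]
eef_rot: [3.139, -0.002, 1.224]
wrist_force: [11.4, 2.4, -3.8]
finger_gap: 24.5
finger_force: 4.8
```

```bash
python3 -m crank '[[26,0,-0.4,0,0,0,0],[26,0,-0.8,0,0,0,0],[26,0,-1.2,0,0,0,0],[26,0,-1.6,0,0,0,0]]'
```

```text
clock: 4.45
eef_pos: [521.5, 105.0, 243.3]
eef_rot: [3.14, -0.001, 1.224]
wrist_force: [4.6, 1.0, -1.1]
finger_gap: 24.4
finger_force: 1.7
```

```bash
python3 -m crank '[[26,0,-1,0,0,0,0],[26,0,-2,0,0,0,0],[26,0,-3,0,0,0,0],[26,0,-4,0,0,0,0],[26,0,-5,0,0,0,0],[26,0,-6.5,0,0,0,0],[26,0,-8,0,0,0,0],[26,0,-10,0,0,0,0],[26,0,-12,0,0,0,0],[26,0,-14,0,0,0,0]]'; python3 - <<'E'
from h import *
# arc: tool follows bar centre + offset 7.4 outward; rows relative to current pose, door angles
s=state(); p=s['eef_pos'];R=Ro.from_euler('xyz',s['eef_rot'])
ex=np.array([.9413,-.3377]);ey=np.array([.3377,.9413]);H=np.array([646.5,245.6])
v=p[:2]-H; a0=np.arctan2(-(v@ex),-(v@ey)) ; print("tool polar angle",a0,"shut ref",np.arctan2(63.4,175),np.hypot(*v))
r=np.hypot(63.4,175)
for th in np.arange(0.15,1.5,.1):
    a=np.arctan2(63.4,175)+th; q=H-r*(np.sin(a)*ex+np.cos(a)*ey)
    t,w=rel([*q,243],down(1.226-th)); print(round(th,2),t,w[2])
E
```

```text
clock: 5.45
eef_pos: [507.6, 109.6, 243.2]
eef_rot: [3.142, -0.0, 1.224]
wrist_force: [0.4, 0.2, -0.6]
finger_gap: 24.7
finger_force: 0.3
tool polar angle 0.45145745703055246 shut ref 0.34757757717904353 194.3757077386839
0.15 [11.3 -4.1  0.2] 0.148
0.25 [ 21.  -20.    0.2] 0.248
0.35 [ 32.2 -34.8   0.2] 0.348
0.45 [ 44.8 -48.5   0.2] 0.448
0.55 [ 58.7 -60.9   0.2] 0.548
0.65 [ 73.8 -71.8   0.2] 0.648
0.75 [ 89.9 -81.1   0.2] 0.748
0.85 [106.8 -88.8   0.2] 0.848
0.95 [124.4 -94.7   0.2] 0.948
1.05 [142.6 -98.9   0.2] 1.048
1.15 [ 161.  -101.2    0.2] 1.148
1.25 [ 179.6 -101.7    0.2] 1.248
1.35 [ 198.2 -100.3    0.2] 1.348
1.45 [ 2.165e+02 -9.710e+01  2.000e-01] 1.448
```

```bash
python3 -m crank '[[26,6,-3,0,0,0,0.07],[26,11,-5,0,0,0,0.15],[26,16,-12,0,0,0,0.2],[26,21,-20,0,0,0,0.25],[26,26.5,-27.5,0,0,0,0.3],[26,32,-35,0,0,0,0.35],[26,38.5,-42,0,0,0,0.4],[26,45,-48.5,0,0,0,0.45],[26,52,-55,0,0,0,0.5],[26,58.7,-61,0,0,0,0.55]]'; cat > arc.py <<'E'
from h import *
s=state(); p=s['eef_pos'];R=Ro.from_euler('xyz',s['eef_rot'])
ex=np.array([.9413,-.3377]);ey=np.array([.3377,.9413]);H=np.array([646.5,245.6])
v=p[:2]-H; print("door~",np.arctan2(-(v@ex),-(v@ey))-.3476,np.hypot(*v),s['wrist_force'].round(1),s['joints'].round(2))
r=np.hypot(63.4,175)
for th in np.arange(0.55,1.6,.1):
    a=np.arctan2(63.4,175)+th; q=H-r*(np.sin(a)*ex+np.cos(a)*ey)
    t,w=rel([*q,243],down(1.226-th)); print(round(th,2),t,w[2])
E
python3 arc.py
```

```text
clock: 6.45
eef_pos: [470.1, 185.7, 243.1]
eef_rot: [3.141, 0.0, 0.672]
wrist_force: [1.6, -0.6, -0.3]
finger_gap: 24.2
finger_force: 0.8
door~ 0.551421507321103 186.33774257796165 [ 1.6 -0.6 -0.3] [ 0.3   0.17  1.59 -0.    1.38  1.2 ]
0.55 [0.1 0.3 0.1] -0.004
0.65 [  7.2 -16.9   0.1] 0.096
0.75 [ 16.  -33.3   0.1] 0.196
0.85 [ 26.4 -48.7   0.1] 0.296
0.95 [ 38.3 -63.    0.1] 0.396
1.05 [ 51.6 -76.1   0.1] 0.496
1.15 [ 66.1 -87.7   0.1] 0.596
1.25 [ 81.6 -97.9   0.1] 0.696
1.35 [ 9.820e+01 -1.064e+02  1.000e-01] 0.796
1.45 [ 1.155e+02 -1.133e+02  1.000e-01] 0.896
1.55 [ 1.334e+02 -1.184e+02  1.000e-01] 0.996
```

```bash
python3 -m crank '[[26,7.2,-17,0,0,0,0.096],[26,16,-33.3,0,0,0,0.196],[26,26.4,-48.7,0,0,0,0.296],[26,38.3,-63,0,0,0,0.396],[26,51.6,-76,0,0,0,0.496],[26,66,-87.7,0,0,0,0.596],[26,81.6,-98,0,0,0,0.696],[26,98,-106.4,0,0,0,0.796],[26,115.5,-113.3,0,0,0,0.85],[26,115.5,-113.3,0,0,0,0.85]]'; sed -i 's/arange(0.55,1.6/arange(1.35,1.9/' arc.py
python3 arc.py
```

```text
clock: 7.45
eef_pos: [490.0, 347.1, 242.5]
eef_rot: [3.141, 0.001, -0.176]
wrist_force: [-0.2, 0.6, -0.0]
finger_gap: 24.2
finger_force: 0.0
door~ 1.4541971048612874 186.48760777374054 [-0.2  0.6 -0. ] [0.56 0.39 1.31 0.   1.44 2.3 ]
1.35 [-6.3 18.4 -0.5] -0.052
1.45 [ 0.   0.9 -0.5] 0.048
1.55 [  8.  -15.9  -0.6] 0.148
1.65 [ 17.7 -31.8  -0.6] 0.248
1.75 [ 28.9 -46.7  -0.6] 0.348
1.85 [ 41.5 -60.4  -0.6] 0.448
```

```bash
python3 -m crank '[[26,4,-8,0,0,0,0.05],[26,8,-16,0,0,0,0.08],[26,13,-24,0,0,0,0.1],[26,18,-32,0,0,0,0.1],[26,23,-39.5,0,0,0,0.1],[26,29,-46.7,0,0,0,0.1],[26,29,-46.7,0,0,0,0.1],[26,28,-43,0,0,0,0.1],[26,28,-43,-60,0,0,0.1],[26,28,-43,-110,0,0,0.1]]'; sed -i 's/range(1.35,1.9/range(1.75,1.8/' arc.py
python3 arc.py
```

```text
clock: 8.45
eef_pos: [524.2, 382.4, 343.9]
eef_rot: [3.14, 0.002, -0.276]
wrist_force: [0.7, 0.4, 0.4]
finger_gap: 24.4
finger_force: 0.0
door~ 1.7199946054792927 183.53110969274877 [0.7 0.4 0.4] [ 0.57  0.49  0.95 -0.    1.71  2.42]
1.75 [  1.   -6.3 100.8] 0.248
```

```bash
cat >> h.py <<'E'
def tilt(phi,a): return down(phi)*Ro.from_rotvec([0,a,0])
def grasp(c,phi,a):
    R=tilt(phi,a); return np.array(c)+19*R.apply([0,0,1]),R
E
python3 - <<'E'
from h import *
print(grasp([564,-305,96],-.4956,.785)[0])
t,R=grasp([564,-305,250],-.4956,.785); print(rel(t+[-20,0,60],R),rel(t,R))
E
```

```text
[ 575.81386697 -311.3866118    82.55962289]
(array([219.4, 658.9,  48.2]), array([-0.084,  0.783,  0.209])) (array([238.8, 653.3, 108.2]), array([-0.084,  0.783,  0.209]))
```

```bash
python3 -m crank '[[80,219,659,0,-0.084,0.783,0.209],[80,219,659,0,-0.084,0.783,0.209],[80,219,659,0,-0.084,0.783,0.209],[80,219,659,0,-0.084,0.783,0.209],[80,219,659,0,-0.084,0.783,0.209],[80,219,659,0,-0.084,0.783,0.209],[80,219,659,0,-0.084,0.783,0.209],[80,219,659,0,-0.084,0.783,0.209],[80,219,659,0,-0.084,0.783,0.209],[80,219,659,0,-0.084,0.783,0.209]]'; python3 - <<'E'
from h import *
t,R=grasp([564,-305,250],-.4956,.785); print(rel(t,R)); print(state()['joints'].round(2))
E
```

```text
clock: 9.45
eef_pos: [551.2, -149.8, 352.0]
eef_rot: [-3.139, -0.788, -0.497]
wrist_force: [1.7, 0.5, 0.0]
finger_gap: 75.2
finger_force: 0.0
(array([-12.2, 130.7, 151.1]), array([-0.001, -0.003, -0.001]))
[-0.25 -0.13  1.83 -0.28  0.69  1.97]
```

```bash
python3 -m crank '[[80,-12,130.7,151,0,0,0],[80,-12,130.7,151,0,0,0],[80,-12,130.7,151,0,0,0],[80,-12,130.7,151,0,0,0],[80,-12,130.7,151,0,0,0],[80,-12,130.7,151,0,0,0],[80,-12,130.7,151,0,0,0]]'; python3 - <<'E'
from h import *
for z in (130,96):
    t,R=grasp([564,-305,z],-.4956,.785); print(rel(t,R))
print(state()['joints'].round(2))
p,d=optics.camera("side"); cv2.imwrite("pics/s2.png",cv2.resize(p[60:320,90:430],None,fx=2.2,fy=2.2)[:,:,::-1])
P=cloud("side",d);m=(d>0)&(P[...,0]>380)&(P[...,0]<680)&(P[...,2]>278)&(P[...,2]<298)&(P[...,1]>250); q=P[m]; print("door top",len(q),q[:,:2].min(0),q[:,:2].max(0))
E
```

```text
clock: 10.15
eef_pos: [577.0, -308.4, 237.4]
eef_rot: [-3.139, -0.788, -0.497]
wrist_force: [0.2, -0.2, 0.1]
finger_gap: 74.9
finger_force: 0.0
(array([-85.4,   3.4,  85.5]), array([-0.002, -0.003, -0.001]))
(array([-109.5,    3.5,  109.5]), array([-0.002, -0.003, -0.001]))
[-0.57  0.15  1.82  0.14  0.39  1.39]
door top 899 [426.18001192 250.20071907] [670.48990468 615.13317067]
```

View pics/s2.png

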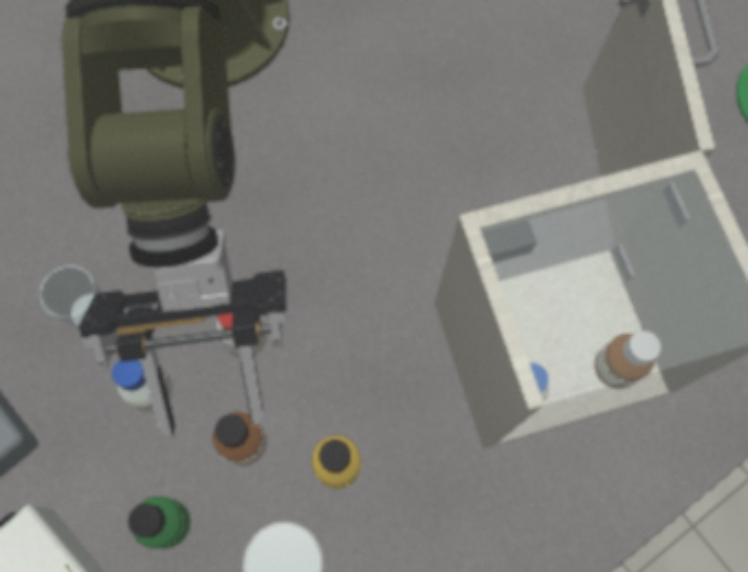

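Door stands wide open (top edge crop (685,80)); the gripper is above the amber bottle at crop (238,435), jaws straddling it once the height parallax is allowed for. Descending.

```bash
python3 -m crank '[[80,-35,3.4,35,0,0,0],[80,-70,3.4,70,0,0,0],[80,-85,3.4,85.5,0,0,0],[80,-95,3.5,95,0,0,0],[80,-109.5,3.5,109.5,0,0,0],[80,-109.5,3.5,109.5,0,0,0],[80,-109.5,3.5,109.5,0,0,0]]'; python3 - <<'E'
from h import *
t,R=grasp([564,-305,96],-.4956,.785); print(rel(t,R))
p,d=optics.camera("top"); cv2.imwrite("pics/t2.png",cv2.resize(p[120:260,240:400],None,fx=4,fy=4)[:,:,::-1])
E
```

```text
clock: 10.9
eef_pos: [576.1, -310.8, 81.6]
eef_rot: [-3.138, -0.787, -0.496]
wrist_force: [-0.5, 0.7, -0.4]
finger_gap: 74.9
finger_force: 0.0
(array([ 0.7,  0.7, -0.7]), array([-0.003, -0.002, -0.001]))
```

View pics/t2.png

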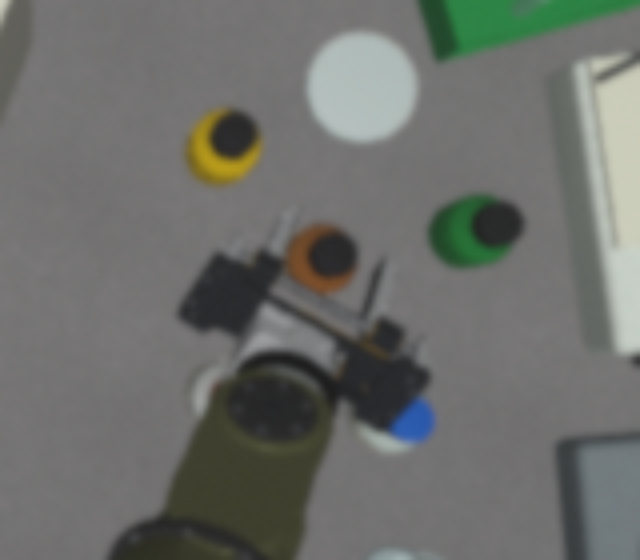

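The cap at crop (332,255) lies centred between the fingers at (285,230) and (375,290). Closing.

```bash
python3 -m crank '[[60,0,0,0,0,0,0],[45,0,0,0,0,0,0],[30,0,0,0,0,0,0],[30,0,0,0,0,0,0],[30,0,0,0,0,0,0],[30,0,0,0,0,0,0]]' 20; python3 -m crank '[[30,-8,0,-8,0,0,0],[30,-15,0,-15,0,0,0]]' 20
```

```text
clock: 11.55
eef_pos: [575.8, -311.9, 81.2]
eef_rot: [-3.138, -0.786, -0.498]
wrist_force: [-0.5, 0.4, 0.6]
finger_gap: 35.4
finger_force: 20.0
clock: 11.75
eef_pos: [557.3, -302.0, 81.8]
eef_rot: [-3.138, -0.787, -0.498]
wrist_force: [3.4, -0.6, 3.6]
finger_gap: 35.5
finger_force: 20.0
```

I had the sign of x wrong, so the bottle slid about 20 mm back along the bench, still gripped and clear of the others. Lifting now.

```bash
python3 -m crank '[[30,7,0,-7,0,0,0],[30,21,0,-21,0,0,0],[30,42,0,-42,0,0,0],[30,65,0,-65,0,0,0],[30,65,0,-65,0,0,0],[30,65,0,-65,0,0,0]]' 20; python3 - <<'E'
from h import *
p,d=optics.camera("side"); cv2.imwrite("pics/s3.png",cv2.resize(p[180:320,110:290],None,fx=4,fy=4)[:,:,::-1])
E
```

```text
clock: 12.35
eef_pos: [556.7, -302.4, 174.3]
eef_rot: [-3.14, -0.786, -0.498]
wrist_force: [0.2, -0.4, -2.2]
finger_gap: 35.6
finger_force: 20.0
```

View pics/s3.png

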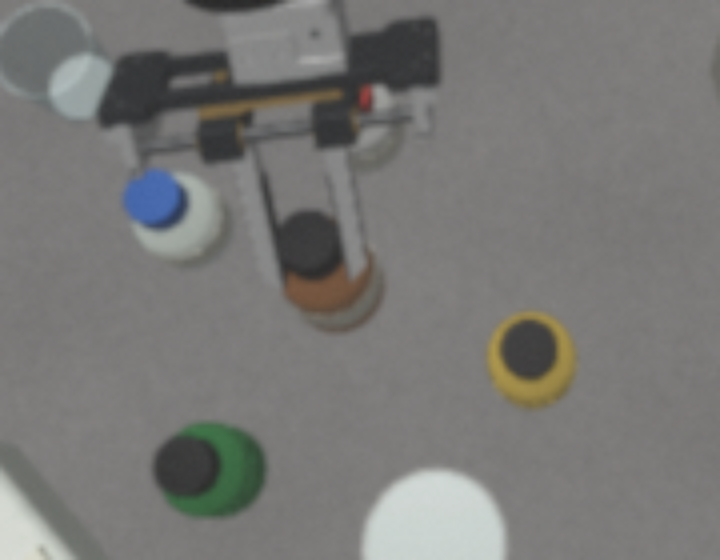

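The bottle hangs from its cap between the fingers (cap at crop (310,243), foot about (338,285)), clear of the bench. Next I'll carry it to a point in front of the opening.

```bash
cat >> h.py <<'E'
C=np.array([696.7,89.5]);EX=np.array([.9413,-.3377]);EY=np.array([.3377,.9413])
def place(x,y,z,phi,a):
    t,R=grasp([*(C+x*EX+y*EY),0],phi,a); t[2]=z; return t,R
E
python3 - <<'E'
from h import *
t,R=place(-260,0,235,-.25,.785); print(t,rel(t,R))
s=state();print(rel(s['eef_pos']+[0,0,60],Ro.from_euler('xyz',s['eef_rot'])))
E
```

```text
[464.97418226 173.97944438 235.        ] (array([-176.5, -375.2, -260. ]), array([ 0.175, -0.005, -0.175]))
(array([ 42.6,  -0. , -42.3]), array([0., 0., 0.]))
```

```bash
python3 -m crank '[[30,20,0,-20,0,0,0],[30,42,0,-42,0,0,0],[30,13,-50,-72,0.02,0,-0.02],[30,-176,-375,-260,0.175,0,-0.175],[30,-176,-375,-260,0.175,0,-0.175],[30,-176,-375,-260,0.175,0,-0.175],[30,-176,-375,-260,0.175,0,-0.175],[30,-176,-375,-260,0.175,0,-0.175],[30,-176,-375,-260,0.175,0,-0.175],[30,-176,-375,-260,0.175,0,-0.175]]'; python3 - <<'E'
from h import *
print(state()['joints'].round(2),state()['finger_gap'])
t,R=place(-260,0,235,-.25,.785); print(t,rel(t,R))
E
```

```text
clock: 13.4
eef_pos: [497.7, 2.0, 229.5]
eef_rot: [-3.138, -0.779, -0.249]
wrist_force: [0.0, -0.5, -2.1]
finger_gap: 35.4
finger_force: 20.0
[ 0.04 -0.19  2.17 -0.47  0.44  2.2 ] 35.42034974027793
[464.97418226 173.97944438 235.        ] (array([ -48.9, -158.8,  -55.4]), array([-0.004,  0.006,  0.001]))
```

```bash
python3 - <<'E'
from h import *
for phi in(-.15,-.1,0):
  t,R=place(-230,0,200,phi,.785); print(t,rel(t,R))
E
```

```text
[493.47987763 165.16409393 200.        ] (array([ -52.3, -157.2,   -9.5]), array([ 0.066,  0.006, -0.07 ]))
[493.56358599 165.83026932 200.        ] (array([ -52.4, -157.8,   -9.6]), array([ 0.101,  0.006, -0.106]))
[493.63067844 167.171      200.        ] (array([ -52.5, -159.1,   -9.8]), array([ 0.172,  0.006, -0.177]))
```

```bash
python3 -m crank '[[30,-52,-158,-9.6,0.1,0,-0.106],[30,-52,-158,-9.6,0.1,0,-0.106],[30,-52,-158,-9.6,0.1,0,-0.106],[30,-52,-158,-9.6,0.1,0,-0.106],[30,-52,-158,-9.6,0.1,0,-0.106],[30,-52,-158,-9.6,0.1,0,-0.106]]'; python3 - <<'E'
from h import *
print(state()['joints'].round(2))
for a in [(-230,118),(-140,118),(-45,118),(-45,99)]:
  t,R=place(a[0],0,a[1],-.1,.785); print(t,rel(t,R))
p,d=optics.camera("side"); cv2.imwrite("pics/s4.png",cv2.resize(p[30:280,250:480],None,fx=2.4,fy=2.4)[:,:,::-1])
E
```

```text
clock: 14.0
eef_pos: [497.9, 153.4, 210.6]
eef_rot: [-3.135, -0.757, -0.086]
wrist_force: [-0.4, -0.5, -2.2]
finger_gap: 35.5
finger_force: 20.0
[ 0.39 -0.07  2.1  -0.69  0.51  2.55]
[493.56358599 165.83026932 118.        ] (array([-67.5, -11.6,  63.7]), array([-0.016,  0.028,  0.01 ]))
[578.28058599 135.43726932 118.        ] (array([ -4.2,  11.8, 123.3]), array([-0.016,  0.028,  0.01 ]))
[667.70408599 103.35576932 118.        ] (array([ 62.5,  36.4, 186.2]), array([-0.016,  0.028,  0.01 ]))
[667.70408599 103.35576932  99.        ] (array([ 49.5,  36.5, 200. ]), array([-0.016,  0.028,  0.01 ]))
```

View pics/s4.png

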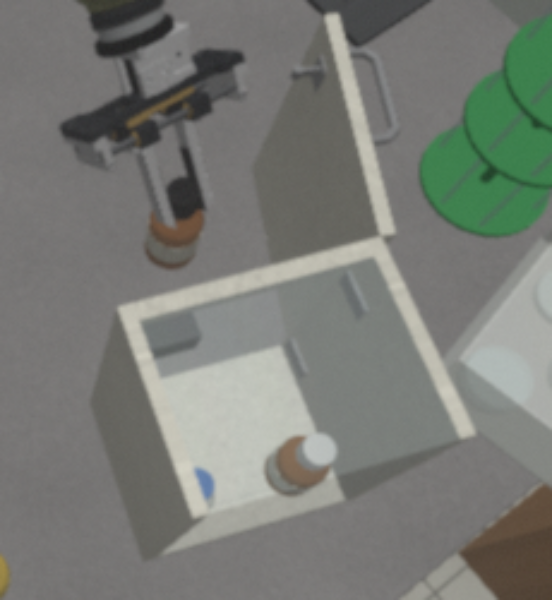

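The bottle hangs almost upright in front of the open cabinet (cap at crop (183,195), foot (172,250)), but joint 6 is at its limit, so I'll use a more radial heading and place it slightly left of centre, clear of the catch.

```bash
python3 - <<'E'
from h import *
t,R=place(-200,5,150,.08,.785); print(t,rel(t,R))
E
```

```text
[523.51522639 162.81972864 150.        ] (array([-23.9, -11.9,  61.1]), array([ 0.111,  0.027, -0.12 ]))
```

```bash
python3 -m crank '[[30,-12,-6,30,0.05,0.01,-0.06],[30,-24,-12,61,0.11,0.02,-0.12],[30,-24,-12,61,0.11,0.02,-0.12],[30,-24,-12,61,0.11,0.02,-0.12]]'; python3 - <<'E'
from h import *
print(state()['joints'].round(2))
t,R=place(-130,20,122,0,.785); print(t,rel(t,R))
E
```

```text
clock: 14.45
eef_pos: [523.9, 161.7, 151.1]
eef_rot: [3.141, -0.778, 0.075]
wrist_force: [0.1, -0.0, -1.8]
finger_gap: 35.5
finger_force: 20.0
[ 0.32  0.07  2.14 -0.8   0.24  2.53]
[594.51467844 152.227      122.        ] (array([29.3, 14.7, 69.6]), array([-0.053,  0.007,  0.053]))
```

```bash
python3 -m crank '[[30,9,5,23,-0.01,0,0.01],[30,19,10,46,-0.03,0,0.03],[30,29,15,70,-0.05,0,0.05],[30,29,15,70,-0.05,0,0.05],[30,29,15,70,-0.05,0,0.05]]'; python3 - <<'E'
from h import *
print(state()['joints'].round(2))
for a in [(-130,28,122),(-90,28,122),(-54,28,122),(-54,28,99)]:
  t,R=place(*a,-.06,.785); print(t,rel(t,R))
E
```

```text
clock: 14.95
eef_pos: [597.5, 149.6, 129.8]
eef_rot: [-3.135, -0.767, 0.011]
wrist_force: [-0.1, -0.3, -1.9]
finger_gap: 35.7
finger_force: 20.0
[ 0.26  0.25  1.98 -0.82  0.23  2.55]
[597.19211227 158.95210267 122.        ] (array([-5.6, -9.3,  5.5]), array([-0.056,  0.019,  0.05 ]))
[634.84411227 145.44410267 122.        ] (array([21.4,  4.7, 31.5]), array([-0.056,  0.019,  0.05 ]))
[668.73091227 133.28690267 122.        ] (array([45.7, 17.4, 54.8]), array([-0.056,  0.019,  0.05 ]))
[668.73091227 133.28690267  99.        ] (array([29.8, 17.5, 71.4]), array([-0.056,  0.019,  0.05 ]))
```

```bash
python3 - <<'E'
from h import *
t,R=place(-132,28,128,-.03,.69); print(t,rel(t,R))
E
```

```text
[593.99276448 160.07002823 128.        ] (array([ -3.7, -10.5,  -1. ]), array([-0.033, -0.077,  0.031]))
```

```bash
python3 -m crank '[[30,-4,-5,-1,0,-0.077,0],[30,-4,-10.5,-1,-0.033,-0.077,0.031],[30,-4,-10.5,-1,-0.033,-0.077,0.031],[30,-4,-10.5,-1,-0.033,-0.077,0.031]]'; python3 - <<'E'
from h import *
print(state()['joints'].round(2))
for a in [(-90,28,122),(-56,28,122),(-56,28,102)]:
  t,R=place(*a,-.06,.69); print(t,rel(t,R))
E
```

```text
clock: 15.35
eef_pos: [593.4, 160.5, 127.4]
eef_rot: [-3.141, -0.69, -0.028]
wrist_force: [0.4, -0.0, -1.2]
finger_gap: 35.7
finger_force: 20.0
[ 0.29  0.27  1.93 -0.63  0.35  2.42]
[633.51104342 145.52418293 122.        ] (array([27.9, 13.9, 29.9]), array([-0.021,  0.   ,  0.024]))
[665.51524342 134.04238293 122.        ] (array([52.8, 24.4, 50.5]), array([-0.021,  0.   ,  0.024]))
[665.51524342 134.04238293 102.        ] (array([40. , 24.5, 65.9]), array([-0.021,  0.   ,  0.024]))
```

```bash
python3 -m crank '[[30,14,7,15,-0.01,0,0.01],[30,28,14,30,-0.02,0,0.024],[30,40,19,40,-0.02,0,0.024],[30,53,24.5,50.5,-0.02,0,0.024],[30,53,24.5,50.5,-0.02,0,0.024],[30,53,24.5,50.5,-0.02,0,0.024]]'; python3 - <<'E'
from h import *
print(state()['joints'].round(2))
for a in [(-56,28,110),(-56,28,100)]:
  t,R=place(*a,-.06,.69); print(t,rel(t,R))
p,d=optics.camera("side"); cv2.imwrite("pics/s5.png",cv2.resize(p[80:280,260:460],None,fx=3,fy=3)[:,:,::-1])
E
```

```text
clock: 15.95
eef_pos: [665.5, 133.4, 121.1]
eef_rot: [-3.141, -0.688, -0.06]
wrist_force: [-0.3, 1.8, -1.0]
finger_gap: 35.2
finger_force: 20.0
[ 0.21  0.4   1.76 -0.51  0.35  2.27]
[665.51524342 134.04238293 110.        ] (array([-7.1, -0.6,  8.5]), array([-0.   ,  0.002, -0.   ]))
[665.51524342 134.04238293 100.        ] (array([-13.5,  -0.6,  16.3]), array([-0.   ,  0.002, -0.   ]))
```

View pics/s5.png

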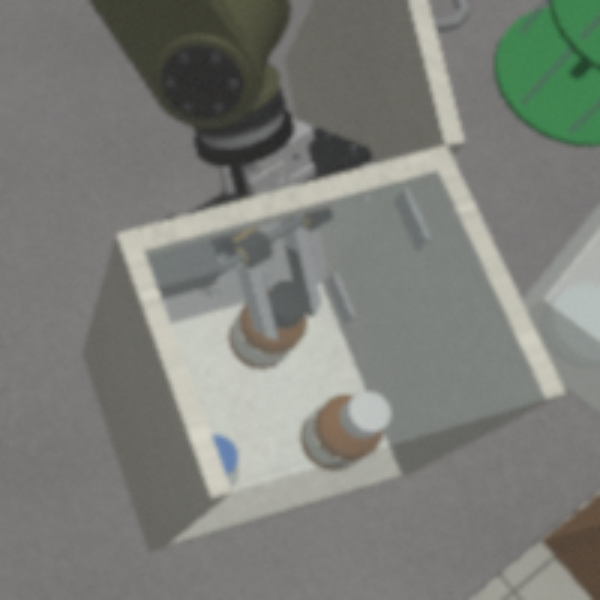

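The bottle (cap at crop (290,300), foot (262,345)) is through the opening, ahead of the stock bottles. Lowering.

```bash
python3 -m crank '[[30,-3.5,0,4.2,0,0,0],[30,-7,0,8.5,0,0,0],[30,-9,0,11,0,0,0],[30,-10.5,0,12.5,0,0,0],[30,-10.5,0,12.5,0,0,0]]'; python3 -m crank '[[30,-0.7,0,0.8,0,0,0],[30,-1.4,0,1.6,0,0,0],[30,-1.4,0,1.6,0,0,0]]'
```

```text
clock: 16.5
eef_pos: [665.7, 133.6, 104.4]
eef_rot: [3.142, -0.688, -0.06]
wrist_force: [-0.9, 0.3, -2.4]
finger_gap: 35.8
finger_force: 20.0
clock: 16.8
eef_pos: [665.9, 133.7, 102.7]
eef_rot: [-3.141, -0.688, -0.06]
wrist_force: [-0.4, 0.0, -2.6]
finger_gap: 35.9
finger_force: 20.0
```

```bash
python3 -m crank '[[30,-0.7,0,0.8,0,0,0],[30,-1.4,0,1.6,0,0,0],[30,-2.2,0,2.5,0,0,0],[30,-2.2,0,2.5,0,0,0]]'
```

```text
clock: 17.2
eef_pos: [665.7, 133.6, 99.2]
eef_rot: [-3.142, -0.688, -0.06]
wrist_force: [0.2, -0.4, -2.0]
finger_gap: 35.6
finger_force: 20.0
```

```bash
python3 -m crank '[[30,-0.5,0,0.6,0,0,0],[30,-1,0,1.2,0,0,0],[30,-1,0,1.2,0,0,0]]';python3 -m crank '[[30,-0.5,0,0.6,0,0,0],[30,-1,0,1.2,0,0,0],[30,-1,0,1.2,0,0,0]]'
```

```text
clock: 17.5
eef_pos: [665.7, 133.7, 97.8]
eef_rot: [-3.141, -0.688, -0.06]
wrist_force: [0.3, -0.1, -1.2]
finger_gap: 35.7
finger_force: 20.0
clock: 17.8
eef_pos: [665.9, 133.7, 96.5]
eef_rot: [-3.141, -0.689, -0.06]
wrist_force: [-0.5, -0.3, 0.6]
finger_gap: 35.9
finger_force: 20.0
```

```bash
python3 -m crank '[[40,0,0,0,0,0,0],[44,0,0,0,0,0,0],[50,0,0,0,0,0,0],[58,0,0,0,0,0,0],[58,0,0,0,0,0,0],[58,0,0,-10,0,0,0],[58,0,0,-25,0,0,0],[58,0,0,-45,0,0,0]]'; python3 - <<'E'
from h import *
s=state();R0=Ro.from_euler('xyz',s['eef_rot']);print(s['joints'].round(2))
print(R0.inv().apply([*(-100*EX),0]).round(1))
p,d=optics.camera("side"); cv2.imwrite("pics/s6.png",cv2.resize(p[80:280,260:460],None,fx=3,fy=3)[:,:,::-1])
P=cloud("side",d)
hsv=cv2.cvtColor(p,cv2.COLOR_RGB2HSV)
E
```

```text
clock: 18.6
eef_pos: [636.4, 135.3, 131.3]
eef_rot: [3.142, -0.688, -0.06]
wrist_force: [-0.1, 0.3, 1.2]
finger_gap: 54.6
finger_force: 0.0
[ 0.23  0.33  1.83 -0.53  0.36  2.3 ]
[-74.2 -28.1 -60.9]
```

View pics/s6.png

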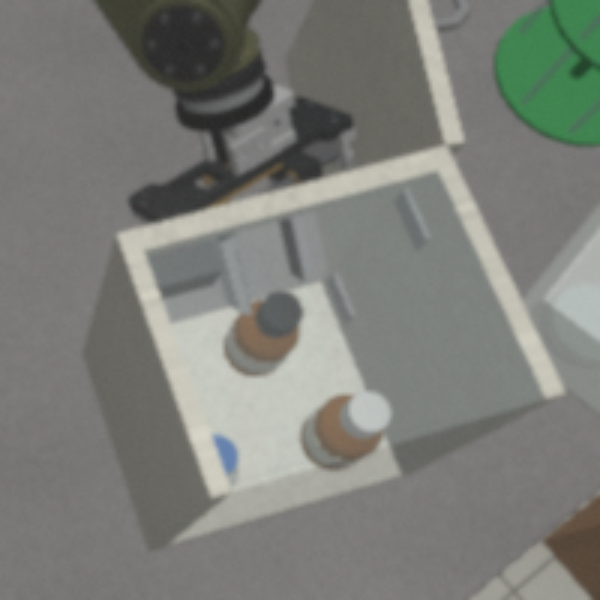

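The amber bottle stands upright, free of the fingers (cap at crop (279,313), pixel (353,184)). Next: check its place and withdraw.

```bash
python3 -m crank '[[58,-37,-14,-30,0,0,0],[58,-74,-28,-61,0,0,0],[58,-110,-42,-92,0,0,0],[58,-110,-42,-92,0,0,0]]'; python3 - <<'E'
from h import *
q=ray("side",353,184.3,126)[:2]-C; print("floor frame",q@EX,q@EY); print(state()['joints'].round(2))
# door angle from image: top edge points
p,d=optics.camera("top"); P=cloud("top",d); H=C-100*EX+130*EY
m=(d>0)&(P[...,2]>280)&(P[...,2]<296); v=P[m][:,:2]-H; x=v@EX;y=v@EY; k=(x<-20)&(x>-262)&(abs(y)<130); print(k.sum())
l=cv2.fitLine(np.c_[x[k],y[k]].astype(np.float32),cv2.DIST_HUBER,0,.01,.01).ravel(); th=np.arctan2(-abs(l[0]),-np.sign(l[0])*-l[1]*-1); print(l,"angle from shut",np.arctan2(abs(l[0]),np.sign(l[0])*l[1]))
E
```

```text
clock: 19.05
eef_pos: [498.9, 176.8, 144.5]
eef_rot: [-3.13, -0.666, -0.047]
wrist_force: [0.4, -0.8, 0.8]
finger_gap: 54.5
finger_force: 0.0
floor frame -51.98615163414411 24.478349238813855
[ 0.4   0.07  2.1  -0.67  0.43  2.55]
689
[   0.9815667    -0.19111967 -136.97679      33.316605  ] angle from shut 1.7630991
```

```bash
python3 - <<'E'
from h import *
print(rel([480,180,250],down(0)),rel([480,190,370],down(0)))
E
```

```text
(array([ 48.9,  -3.4, -95.5]), array([ 0.005, -0.668, -0.043])) (array([ 122.8,  -14.5, -189.9]), array([ 0.005, -0.668, -0.043]))
```

```bash
python3 -m crank '[[26,20,-2,-40,0,-0.12,-0.01],[26,49,-3,-95,0,-0.3,-0.02],[26,85,-8,-142,0,-0.45,-0.03],[26,123,-14,-190,0,-0.6,-0.043],[26,123,-14,-190,0,-0.668,-0.043],[26,123,-14,-190,0,-0.668,-0.043],[26,123,-14,-190,0,-0.668,-0.043]]'; cat > b.py <<'E'
from h import *
H=C-100*EX+130*EY
def bar(th,off=0):
    a=np.arctan2(56+off,175)+th; return H-np.hypot(56+off,175)*(np.sin(a)*EX+np.cos(a)*EY)
E
python3 - <<'E'
from b import *
q=bar(1.763);print(q,rel([*q,365],down(-.3)),state()['joints'].round(2))
E
```

```text
clock: 19.8
eef_pos: [484.0, 188.6, 373.6]
eef_rot: [3.138, 0.0, -0.005]
wrist_force: [-0.1, 0.8, -0.8]
finger_gap: 24.6
finger_force: 0.0
[524.69808735 383.24457502] (array([  39.7, -194.9,    7.9]), array([ 0.004, -0.   ,  0.295])) [ 0.3   0.16  1.31 -0.    1.67  1.88]
```

```bash
python3 -m crank '[[26,20,-48,8,0,0,0.13],[26,40,-97,8,0,0,0.265],[26,40,-146,8,0,0,0.265],[26,40,-195,8,0,0,0.265],[26,40,-195,8,0,0,0.265],[26,40,-195,8,0,0,0.265]]'; python3 - <<'E'
from b import *
q=bar(1.763);print(q,rel([*q,243],down(-.27)),state()['joints'].round(2))
E
```

```text
clock: 20.4
eef_pos: [522.7, 384.3, 358.1]
eef_rot: [3.134, 0.001, -0.268]
wrist_force: [-0.1, -0.4, 0.7]
finger_gap: 24.5
finger_force: 0.0
[524.69808735 383.24457502] (array([  2.3,  -0.3, 115.1]), array([0.007, 0.001, 0.002])) [ 0.58  0.49  0.91 -0.    1.74  2.42]
```

```bash
python3 -m crank '[[26,2,0,40,0,0,0],[26,2,0,75,0,0,0],[26,2,0,100,0,0,0],[26,2,0,115,0,0,0],[26,2,0,115,0,0,0]]'; cat > arc2.py <<'E'
from b import *
import sys
a,b_,off=map(float,sys.argv[1:4]); s=state(); v=s['eef_pos'][:2]-H
print("door~",np.arctan2(-(v@EX),-(v@EY))-np.arctan2(56+off,175),np.hypot(*v)-np.hypot(56+off,175),s['wrist_force'].round(1),s['joints'].round(2))
for th in np.linspace(a,b_,10):
    t,w=rel([*bar(th,off),243],down(max(1.226-th,-.27))); print(round(th,2),t,w[2])
E
python3 arc2.py 1.7 0.95 -7
```

```text
clock: 20.9
eef_pos: [524.2, 380.5, 242.9]
eef_rot: [3.133, 0.002, -0.271]
wrist_force: [0.9, 0.2, 0.1]
finger_gap: 24.6
finger_force: 0.0
door~ 1.787433259308064 0.32687481289269726 [0.9 0.2 0.1] [ 0.57  0.51  1.15 -0.    1.49  2.41]
1.7 [-7.6 14.   0.1] -0.0
1.62 [-14.   27.7   0.2] -0.0
1.53 [-19.2  41.9   0.3] -0.0
1.45 [-23.2  56.5   0.5] -0.046
1.37 [-26.   71.4   0.6] -0.13
1.28 [-27.5  86.5   0.7] -0.213
1.2 [-27.8 101.6   0.9] -0.296
1.12 [-26.8 116.7   1. ] -0.38
1.03 [-24.6 131.7   1.1] -0.463
0.95 [-21.1 146.4   1.2] -0.546
```

```bash
python3 -m crank '[[26,-3,5,0,0,0,0],[26,-5,9,0,0,0,0],[26,-7.6,14,0,0,0,0],[26,-11,21,0,0,0,0],[26,-14,27.7,0,0,0,0],[26,-16.5,35,0,0,0,0],[26,-19,42,0,0,0,0],[26,-23,56.5,0.5,0,0,-0.046],[26,-26,71.4,0.5,0,0,-0.13],[26,-27.5,86.5,0.5,0,0,-0.213]]'; python3 arc2.py 1.22 0.45 -7
```

```text
clock: 21.9
eef_pos: [473.7, 305.8, 244.7]
eef_rot: [3.136, 0.002, -0.052]
wrist_force: [1.3, 1.7, -1.7]
finger_gap: 24.7
finger_force: 0.9
door~ 1.2883768330411034 1.2412313717213692 [ 1.3  1.7 -1.7] [ 0.51  0.31  1.42 -0.    1.42  2.13]
1.22 [-1.9 12.4  1.8] -0.058
1.13 [-4.5 27.7  1.9] -0.143
1.05 [-5.9 43.2  2. ] -0.229
0.96 [-5.9 58.7  2.1] -0.314
0.88 [-4.6 74.2  2.2] -0.4
0.79 [-2.  89.5  2.3] -0.485
0.71 [  2.  104.6   2.3] -0.571
0.62 [  7.2 119.2   2.4] -0.656
0.54 [ 13.6 133.4   2.5] -0.742
0.45 [ 21.2 146.9   2.5] -0.828
```

```bash
python3 -m crank '[[26,-1.9,12.4,1,0,0,-0.058],[26,-4.5,27.7,2,0,0,-0.143],[26,-5.9,43.2,2,0,0,-0.229],[26,-5.9,58.7,2,0,0,-0.314],[26,-4.6,74.2,2,0,0,-0.4],[26,-2,89.5,2,0,0,-0.485],[26,2,104.6,2,0,0,-0.571],[26,7.2,119.2,2,0,0,-0.656],[26,13.6,133.4,2,0,0,-0.742],[26,21.2,147,2,0,0,-0.828]]'; python3 arc2.py 0.42 0.15 -7
```

```text
clock: 22.9
eef_pos: [487.0, 157.6, 243.5]
eef_rot: [3.14, 0.006, 0.776]
wrist_force: [0.2, 2.3, -0.5]
finger_gap: 24.5
finger_force: 0.9
door~ 0.4491467448785104 0.4142768828170347 [ 0.2  2.3 -0.5] [ 0.24  0.19  1.57 -0.    1.39  1.04]
0.42 [-1.   5.2  0.5] -0.03
0.39 [-2.2 10.5  0.5] -0.06
0.36 [-3.3 15.9  0.5] -0.09
0.33 [-4.2 21.3  0.6] -0.12
0.3 [-4.9 26.7  0.6] -0.15
0.27 [-5.5 32.1  0.6] -0.18
0.24 [-5.9 37.5  0.6] -0.21
0.21 [-6.2 43.   0.6] -0.24
0.18 [-6.3 48.4  0.6] -0.27
0.15 [-6.2 53.9  0.6] -0.3
```

```bash
python3 -m crank '[[26,-1,5.2,0.5,0,0,-0.03],[26,-2.2,10.5,0.5,0,0,-0.06],[26,-3.3,15.9,0.5,0,0,-0.09],[26,-4.2,21.3,0.5,0,0,-0.12],[26,-4.9,26.7,0.5,0,0,-0.15],[26,-5.5,32,0.5,0,0,-0.18],[26,-5.9,37.5,0.5,0,0,-0.21],[26,-6.2,43,0.5,0,0,-0.24],[26,-6.3,47,0.5,0,0,-0.27],[26,-6.2,50,0.5,0,0,-0.29]]'; python3 arc2.py 0.135 0.0 -7.3
```

```text
clock: 23.9
eef_pos: [517.6, 117.8, 243.2]
eef_rot: [3.141, 0.007, 1.064]
wrist_force: [-2.0, -0.1, -0.0]
finger_gap: 24.3
finger_force: 0.4
door~ 0.17348905135304993 -0.16279547824584029 [-2.  -0.1 -0. ] [ 0.16  0.23  1.52 -0.01  1.39  0.67]
0.14 [-2.   6.7  0.2] -0.027
0.12 [-2.6  9.4  0.2] -0.042
0.11 [-3.2 12.   0.3] -0.057
0.09 [-3.8 14.7  0.3] -0.072
0.08 [-4.3 17.4  0.3] -0.087
0.06 [-4.8 20.   0.3] -0.102
0.04 [-5.2 22.7  0.3] -0.117
0.03 [-5.6 25.4  0.3] -0.132
0.02 [-6.  28.1  0.3] -0.147
0.0 [-6.3 30.8  0.3] -0.162
```

```bash
python3 -m crank '[[26,-0.6,2,0,0,0,-0.01],[26,-1.2,4,0,0,0,-0.018],[26,-2,6.5,0,0,0,-0.027],[26,-2.4,8.5,0,0,0,-0.04],[26,-3,10.5,0,0,0,-0.05],[26,-3.3,12.3,0,0,0,-0.06],[26,-3.6,14,0,0,0,-0.07],[26,-4,15.5,0,0,0,-0.08],[26,-4.2,17,0,0,0,-0.087],[26,-4.4,18,0,0,0,-0.095]]'; python3 arc2.py 0.07 0.0 -7.3
```

```text
clock: 24.9
eef_pos: [531.2, 106.0, 243.3]
eef_rot: [-3.141, 0.006, 1.158]
wrist_force: [-4.9, 3.8, 0.5]
finger_gap: 24.7
finger_force: 3.0
door~ 0.0741366410509195 -0.6252325154447931 [-4.9  3.8  0.5] [ 0.13  0.26  1.49 -0.    1.4   0.54]
0.07 [-0.8  0.5  0.3] 0.002
0.06 [-1.2  1.9  0.3] -0.005
0.05 [-1.6  3.3  0.3] -0.013
0.05 [-1.9  4.6  0.3] -0.021
0.04 [-2.3  6.   0.4] -0.029
0.03 [-2.6  7.4  0.4] -0.036
0.02 [-2.9  8.8  0.4] -0.044
0.02 [-3.2 10.1  0.4] -0.052
0.01 [-3.5 11.5  0.4] -0.06
0.0 [-3.8 12.9  0.4] -0.068
```

```bash
python3 -m crank '[[26,-0.2,0.7,0,0,0,0],[26,-0.4,1.4,0,0,0,-0.005],[26,-0.6,2.1,0,0,0,-0.01]]'; python3 arc2.py 0.05 0.0 -7.3|head -1
```

```text
clock: 25.2
eef_pos: [532.6, 105.0, 243.3]
eef_rot: [-3.14, 0.006, 1.169]
wrist_force: [-7.3, 5.4, 0.5]
finger_gap: 24.4
finger_force: 4.2
door~ 0.06467682330312358 -0.6497181748577816 [-7.3  5.4  0.5] [ 0.13  0.26  1.48 -0.    1.4   0.53]
```

```bash
python3 -m crank '[[26,0,0.3,0,0,0,-0.003],[26,0,0.6,0,0,0,-0.005],[26,0,0.9,0,0,0,-0.008],[26,0,1.2,0,0,0,-0.01]]'; python3 arc2.py 0.05 0.0 -7.3|head -1
```

```text
clock: 25.6
eef_pos: [533.6, 104.3, 243.3]
eef_rot: [-3.14, 0.006, 1.179]
wrist_force: [-7.7, 3.1, 2.1]
finger_gap: 24.2
finger_force: 4.0
door~ 0.058128790789307605 -0.7696077769497549 [-7.7  3.1  2.1] [ 0.13  0.26  1.48 -0.    1.4   0.52]
```

```bash
python3 -m crank '[[26,0,0.4,0,0,0,-0.003],[26,0,0.8,0,0,0,-0.005],[26,0,1.2,0,0,0,-0.008],[26,0,1.6,0,0,0,-0.01]]'; python3 arc2.py 0.05 0.0 -7.3|head -1
```

```text
clock: 26.0
eef_pos: [535.2, 103.1, 243.3]
eef_rot: [-3.14, 0.007, 1.188]
wrist_force: [-6.1, -2.1, 2.4]
finger_gap: 24.3
finger_force: 2.4
door~ 0.04694522292510095 -0.8582514023440808 [-6.1 -2.1  2.4] [ 0.13  0.27  1.48 -0.01  1.4   0.51]
```

```bash
python3 -m crank '[[26,-0.1,0.5,0,0,0,-0.003],[26,-0.2,1,0,0,0,-0.005],[26,-0.3,1.5,0,0,0,-0.008],[26,-0.4,2,0,0,0,-0.01]]'; python3 arc2.py 0.05 0.0 -7.3|head -1
```

```text
clock: 26.4
eef_pos: [537.7, 102.1, 243.4]
eef_rot: [3.141, 0.006, 1.198]
wrist_force: [-0.1, -0.3, -0.1]
finger_gap: 24.4
finger_force: 0.0
door~ 0.03274235114235674 -1.5483625802056054 [-0.1 -0.3 -0.1] [ 0.12  0.27  1.47 -0.01  1.4   0.5 ]
```

The catch snapped and the force dropped to zero. I'll feel gently for whether the bar has moved away, meaning the door is home.

```bash
python3 -m crank '[[26,0,0.8,0,0,0,0],[26,0,1.6,0,0,0,0],[26,0,2.4,0,0,0,0],[26,0,3.2,0,0,0,0],[26,0,4,0,0,0,0],[26,0,4,0,0,0,0]]'; python3 arc2.py 0.02 0.0 -7.3|head -1
```

```text
clock: 27.0
eef_pos: [540.8, 100.8, 243.3]
eef_rot: [-3.14, 0.006, 1.198]
wrist_force: [-4.1, 1.8, 1.4]
finger_gap: 24.5
finger_force: 2.3
door~ 0.014383976868104553 -2.404183753563359 [-4.1  1.8  1.4] [ 0.12  0.28  1.46 -0.    1.41  0.49]
```

```bash
python3 -m crank '[[26,0,0,0,0,0,0],[26,0,0.3,0,0,0,0],[26,0,0.3,0,0,0,0]]'; python3 arc2.py 0.02 0.0 -7.3|head -1
```

```text
clock: 27.3
eef_pos: [540.9, 100.8, 243.3]
eef_rot: [-3.14, 0.006, 1.198]
wrist_force: [-7.1, 1.9, 2.3]
finger_gap: 24.6
finger_force: 3.7
door~ 0.014049151326021303 -2.4289819721148547 [-7.1  1.9  2.3] [ 0.12  0.28  1.46 -0.    1.41  0.49]
```

A hard stop with no motion, so the door is home. Backing off to mid-gap and lifting out.

```bash
python3 -m crank '[[26,0,-3,0,0,0,0],[26,0,-7,0,0,0,0],[26,0,-7,0,0,0,0],[26,0,-7,-30,0,0,0],[26,0,-7,-70,0,0,0],[26,0,-7,-110,0,0,0],[26,0,-7,-110,0,0,0]]'; python3 -m crank '[[26,0,-50,0,0,0,0],[26,0,-100,0,0,0,0],[26,0,-100,0,0,0,0]]'; python3 - <<'E'
from b import *
a=np.load("top0.npz")['d'];p,d=optics.camera("top");sp,sd=optics.camera("side");a2=np.load("side0.npz")['d']
for n,A,B in(("top",a,d),("side",a2,sd)):
    for D in(A,B):
        P=cloud(n,D);m=(D>0)&(P[...,2]>281)&(P[...,2]<299);v=P[m][:,:2]-C;x=v@EX;y=v@EY
        f=[np.round(x[(abs(y-k)<15)&(x<-90)&(x>-160)].min(),1) if ((abs(y-k)<15)&(x<-90)&(x>-160)).any() else None for k in(-110,-80,60,90)]; print(n,f)
cv2.imwrite("pics/s7.png",cv2.resize(sp[60:290,90:450],None,fx=2.2,fy=2.2)[:,:,::-1])
E
```

```text
clock: 28.0
eef_pos: [536.2, 103.8, 358.9]
eef_rot: [3.134, 0.002, 1.198]
wrist_force: [-0.6, -0.1, -0.7]
finger_gap: 24.6
finger_force: 0.0
clock: 28.3
eef_pos: [438.7, 141.4, 353.9]
eef_rot: [3.141, 0.005, 1.2]
wrist_force: [-0.1, -0.8, 0.6]
finger_gap: 24.0
finger_force: 0.0
top [np.float64(-116.0), np.float64(-116.0), np.float64(-116.1), np.float64(-115.9)]
top [np.float64(-116.0), np.float64(-116.0), np.float64(-116.1), np.float64(-116.1)]
side [np.float64(-116.0), np.float64(-115.6), np.float64(-115.9), np.float64(-115.2)]
side [np.float64(-115.4), np.float64(-116.0), np.float64(-115.4), np.float64(-115.8)]
```

View pics/s7.png

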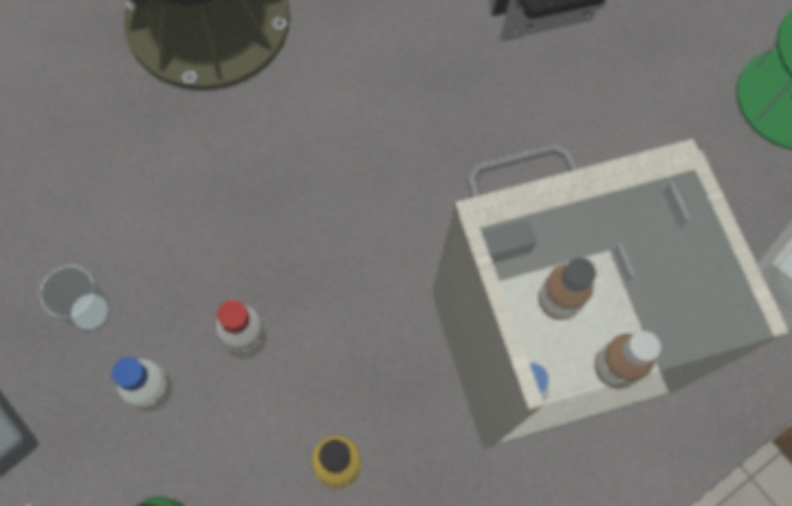

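The door front matches its starting depth (flush, -116 mm), the amber bottle stands inside (cap at crop (578,273)), and the others are where they were. Handing in.

```bash
python3 -c "
from cell import manip
print(manip.sign_off())"
```

```text
the job is handed in; nothing more can be done
None
```

The amber bottle stands upright in the cabinet, about 48 mm behind the front plane. The door snapped through its catch and is flush. Job handed in at about 28 s; the sign-off gave no verdict. One slip: after gripping, I slid the bottle about 20 mm along the bench before lifting it, and it touched nothing.

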